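# Refit the washed filter plate in the dust extractor

## Task

The washed metal filter plate is drying on the ware board. Put it back in the bench-top dust extractor: hold it tilted and tuck its thin tongue edge under the steel lip at the edge of the opening, then lower the other edge and press it down until the roller catch snaps over it and the plate lies flat, fully home, handle up. Let go, and leave the jar, cup and bowl where they are.

Things in the scene. Friction and masses are not known exactly. Their poses are not given: they have to be found in the camera images.
- filter_handle (a point): Middle of the bow handle's bar on the loose slatted aluminium filter plate (0.34 to 0.59 kg, 130 x 170 mm overall). Bar: 12 mm thick along x, 90 long along y, 14 high, near the centre of mass, 40 mm above the plate's underside, 20 mm of air under it. Axes: z up out of the plate, x from tongue edge to plain edge. Starts flat on the 12 mm thick ware board, tongue roughly towards the robot.
- filter_tongue (a point): Middle of the tip of the filter plate's tongue (at -x), half-way through its thickness: 73 mm towards -x of filter_handle and 38 mm below it. The tongue is a thin flange 16 mm long, 140 mm wide, 4 mm thick, level with the underside of the 13 mm thick frame. Same axes as filter_handle.
- filter_edge (a point): Middle of the top of the plate's plain edge, opposite the tongue: 57 mm towards +x of filter_handle and 27 mm below it. The frame there is 13 mm thick and 170 mm wide; it may be pushed down on. Same axes.
- extractor: Fixed dust extractor, 280 mm (x) by 270 (y), deck 104 mm above the bench. Origin on the bench; x from lip to catch (roughly away from the robot), y along the lip, z up. A steel frame holding the recess, lip, ledge, stop and catch is screwed on through oversize holes over packing: they all sit together up to 4 mm off in x, 7 mm in y and 0 to 8 mm above the nominal points listed here.
- seat (a point): Nominal place of filter_handle with the plate fully home: x = 8, y = 0, z = 137 mm of the extractor (off by as much as the steel frame is). The plate then lies level on the ledge, its top 1 mm below the frame's top face. The recess is 132.5 mm long in x, stop to far wall, and 176 mm wide in y, centred on y = 0: about 1 mm play each way in x, 3 mm in y. Same axes as the extractor.
- lip (a point): Nominal middle of the lower free edge of the steel lip, at the robot's side of the opening. The lip is a flat strip 4 mm thick that overhangs the recess by 12 mm along its whole width; below it is a 10 mm high slot down to the ledge, closed at its back by a firm stop 12 mm in (towards -x). A plate tilted 0.2 to 0.35 rad, tongue low, slides in to that stop. Same axes.
- ledge (a point): Nominal point on the ledge that carries the plate, 97 mm above the bench, 11 mm in front of the lip's edge (towards +x) and 10 mm below its underside. The ledge reaches 13 mm further to +x, and under the lip to the stop; it is 14 mm deep on the catch side, 12 mm at the sides, the well inside it open and deep. The recess's upright walls rise 14 mm from it. Same axes.
- catch_roller (a point): Nominal axis of the spring-loaded white roller (18 mm diameter, 40 long along y) opposite the lip; it stands 7 mm into the opening and yields up to 9 mm to +x. A hooked plate let go rests on it, plain edge about 25 mm up (tilt 0.2 rad); 4 to 15 N down on that edge snaps it under the roller. Its dark bracket, 60 mm wide, stands 16 mm above the frame, from 1 mm outside the opening.
- glaze_jar_mid (a point): Bystander: closed jar, 66 mm diameter, 105 mm tall; its centre.
- bisque_cup_mid (a point): Bystander: pale unglazed cup, 80 mm diameter, 85 mm tall; its centre.
- bisque_bowl_mid (a point): Bystander: pale unglazed bowl, 116 mm diameter, 50 mm tall; its centre.
Not all that is in view belongs to the job. Leave any green or turquoise look-alike of the part that bears filter_handle alone.

How it is judged:
On the way:
1. the tongue is under the lip, inside the recess, while the plate is still tilted (more than 0.12 rad) (x of filter_tongue in the frame of extractor between -0.073 and -0.0585 m and y of filter_tongue in the frame of extractor between -0.02 and 0.02 m and z of filter_tongue in the frame of extractor between 0.095 and 0.1125 m and angle between filter_handle's own z axis and vertical between 0.12 and 0.6 rad), for 0.1 s.
At the end, for the whole second after the job is handed in: The filter plate lies home in the recess, handle up, level within 0.03 rad; filter_handle within 7.5 mm along x, 11.5 mm along y and -2.5 to +10.5 mm in height of the nominal seat (the frame's own offset included); at rest (angle between filter_handle's own z axis and vertical below 0.03 rad and x of filter_handle in the frame of extractor between 0.0005 and 0.0155 m and y of filter_handle in the frame of extractor between -0.0115 and 0.0115 m and z of filter_handle in the frame of extractor between 0.1345 and 0.1475 m and linear speed of filter below 0.01 m/s); the robot touches nothing.
It fails at once if the jar, cup or bowl is moved by more than 30 mm or tipped over (distance of any of glaze_jar_mid, bisque_cup_mid, bisque_bowl_mid from where it was at the start of the episode above 0.03 m or angle between any of glaze_jar_mid, bisque_cup_mid, bisque_bowl_mid's own z axis and vertical above 0.5 rad).
It also fails if it takes over 72 s, if anything falls off the work surface, if the arm or the gripper's body presses on something with over 40 N, if the wrist force passes 120 N, or if a joint passes its speed limit or range.

## Robot

A 6-joint arm with a two-finger parallel gripper is mounted at the origin on the work surface. World frame = base frame: x ahead of the robot, y to its left, z up, the work surface at z = 0. Lengths are in m, angles in rad, forces in N, time in s.
With the tool pointing down it reaches from about 0.275 to 0.875 m from the base axis. Payload 12.5 kg.
Tool frame: the origin (TCP) lies at the very end of the fingers, on their centre line; the grasp point (between the pads) lies hold_point_z behind it (hold_point_z is the distance from the TCP to the grasp point, in m); z points along the fingers, y is the line along which they close (so a half turn about z gives the same grasp; the last joint's range is limited). The gripper opens to 85 mm and grips with 20 to 120 N. Pads are 22 mm wide; open, the fingers measure 114 mm over their backs; the gripper's body (76 mm by 85 mm) begins 54 mm behind the grasp point. The pads swing forward as they close: fully open they stand 13 mm farther back than shut.
Start: joints at [1.254, 0.351, 1.652, -0, 1.139, -0.085], TCP at [0.126, 0.535, 0.231] pointing down, gripper open.
Joint ranges: [-2.75, 2.75], [-0.79, 2.1], [0.01, 2.65], [-1.57, 4.71], [0.07, 3.14], [-2.87, 2.87]. Speed limits (rad/s): [2.22, 2.22, 2.79, 3.14, 3.14, 3.14].

## Interface

Orientations are given as a rotation vector (axis times angle).
In Python, from cell import read_state, camera, sign_off, hold_point_z gives the robot as it stands. The module is installed in compiled form; this text tells all that it offers.
- The arm moves only by the tool step_arm, never from a script. Its argument "steps" is one flat list of numbers, 6 for each row, row after row: the shift along the tool's x, y, z in cm, then the turn, a rotation vector about the tool's x, y, z in degrees. A call has 1 to 5 rows; each row is the pose to reach, as a shift and turn from the pose commanded when the call began, along the tool's axes at that moment; what a row does not reach only later rows make up. A row lasts 1/10 s, in which the tool goes at most 50 mm and 8.59 degrees, less where a joint would pass 70% of its speed; a pose out of reach is approached as far as the arm can. A call with a gripper value outside its range is refused whole. "fingers" is the finger opening in cm, from 0 to 8.54, set as the call begins (left out, the last holds). The fingers move at their own pace and stop on an object; "grip_force" is the grip in N (left out, the last holds). Time passes only in rows, so rows that repeat a pose let the fingers close. It gives the time, the measured TCP pose, the force, the opening and the grip force at its end, in the units of the state.
- read_state(): the state, without advancing time (a new reading comes with each control period).
- camera(name): name is "scene" or "side" or "wrist"; returns a dict with "pixels" (384x512x3 uint8, red, green, blue), "fx", "fy", "cx", "cy" (pixels), "distortion" ([k1, k2, p1, p2, k3] as OpenCV has them; the pictures are not rectified), "origin" and "attitude" of the camera in the world. Camera axes: x right, y down, z forward; pixel columns grow to the right and rows downward; lengths in m; the calibration is good to about 2 mm. A picture is of the moment at which its call begins. There is no depth.
- sign_off(): hands the job in; it is judged then, once.
The state is a dict: "clock": time; "joints": joint angles; "joint_vel": joint speeds; "tau": joint torques, N m; "position": TCP position; "orientation": TCP orientation; "ft_force": force on the tool from outside, world axes, zero at the start; "moment": the same for the moment, N m; "width": finger opening in m; "gripper_force": force on a finger pad.
Only numpy, scipy, OpenCV 4.12 (cv2) and the standard library are available. Lean on these libraries where they do the work, as an engineer would, in place of code of your own. Each camera call takes 0.05 s, during which the arm holds its last target. There are 200 camera calls.

## Working session

There is one attempt and no reset: what is moved stays moved. The work goes in short steps, Python scripts to look and compute and a tool call to move; the robot and the scene stay as the last step left them, time stands still between calls to the robot, and variables do not carry over. Pictures are saved under pics/ and viewed, at most 10 in all, crops included, and the job is handed in when it is done.

Besides the shell and the picture viewer there is one more tool, called after "Request:" as a command line: name --argument value ..., lists and objects as JSON in quotes. step_arm: Moves the arm, as the interface text tells. Its arguments: {"type":"object","properties":{"steps":{"type":"array"},"fingers":{"type":"number"},"grip_force":{"type":"number"}},"required":["steps"]}

```bash
mkdir -p pics
cat > h.py <<'E'
import numpy as np, cv2, pickle
from scipy.spatial.transform import Rotation as R
from cell import read_state, camera, hold_point_z
def snap(n,tag):
    c=camera(n); cv2.imwrite(f'pics/{tag}.png',c['pixels'][:,:,::-1]); pickle.dump(c,open(f'pics/{tag}.pkl','wb')); return c
def load(tag): return pickle.load(open(f'pics/{tag}.pkl','rb'))
def rot(c):
    a=np.array(c['attitude'],float)
    return a if a.shape==(3,3) else R.from_rotvec(a).as_matrix() if a.size==3 else R.from_quat(a).as_matrix()
def K(c): return np.array([[c['fx'],0,c['cx']],[0,c['fy'],c['cy']],[0,0,1.]])
def rays(c,uv):
    p=cv2.undistortPoints(np.array(uv,float).reshape(-1,1,2),K(c),np.array(c['distortion'],float))[:,0]
    d=np.c_[p,np.ones(len(p))]@rot(c).T
    return np.array(c['origin'],float),d/np.linalg.norm(d,axis=1)[:,None]
def onz(c,uv,z):
    o,d=rays(c,uv); return o+d*((z-o[2])/d[:,2])[:,None]
def proj(c,P):
    Rm=rot(c); rv=cv2.Rodrigues(Rm.T)[0]; t=-Rm.T@np.array(c['origin'],float)
    return cv2.projectPoints(np.array(P,float).reshape(-1,1,3),rv,t,K(c),np.array(c['distortion'],float))[0][:,0]
E
python3 - <<'E'
from h import *
ims=[]
for n in ('scene','side'):
    c=snap(n,n+'0'); print(n,c['attitude'],c['origin'],c['fx'],c['cx'],c['cy'])
    ims.append(c['pixels'])
c=snap('wrist','wrist0'); print(c['origin'])
print(read_state(), hold_point_z if not callable(hold_point_z) else hold_point_z())
for t in ('scene','side'):
    cv2.imwrite(f'pics/{t}_v.png',cv2.resize(cv2.imread(f'pics/{t}0.png'),(800,600),interpolation=cv2.INTER_CUBIC))
E
```

```text
scene [-2.40928856 -0.78836242  0.2503647 ] [ 1.11063481 -0.74655613  1.42411267] 433.06167357759415 252.59071696920498 186.36303544618465
side [-2.05137514  0.61410951 -0.35047383] [-0.11620137 -0.97479623  0.82360933] 466.5975444688365 267.8358368110362 193.91455452909165
[0.04536764 0.55435683 0.37388626]
{'clock': 0.15, 'joints': array([ 1.25436484e+00,  3.51114287e-01,  1.65228659e+00, -2.67282874e-05,
        1.13908561e+00, -8.46051955e-02]), 'joint_vel': array([ 0.00095344, -0.00050581, -0.00270454, -0.00255403, -0.00123251,
        0.0006121 ]), 'tau': array([-2.29172283e-04, -5.06247139e+01, -2.91500276e+01, -7.89706587e-05,
        3.33631571e-03, -1.43456140e-05]), 'position': array([0.12626917, 0.53504473, 0.23087748]), 'orientation': array([-3.63301639e-01, -3.12035980e+00,  1.38342188e-03]), 'ft_force': array([-0.40644058, -0.86085475,  0.5422372 ]), 'moment': array([-0.03999212, -0.02377701,  0.01504401]), 'gripper_force': 0.0, 'width': 0.08534651624757847} 0.0187
```

View pics/scene_v.png

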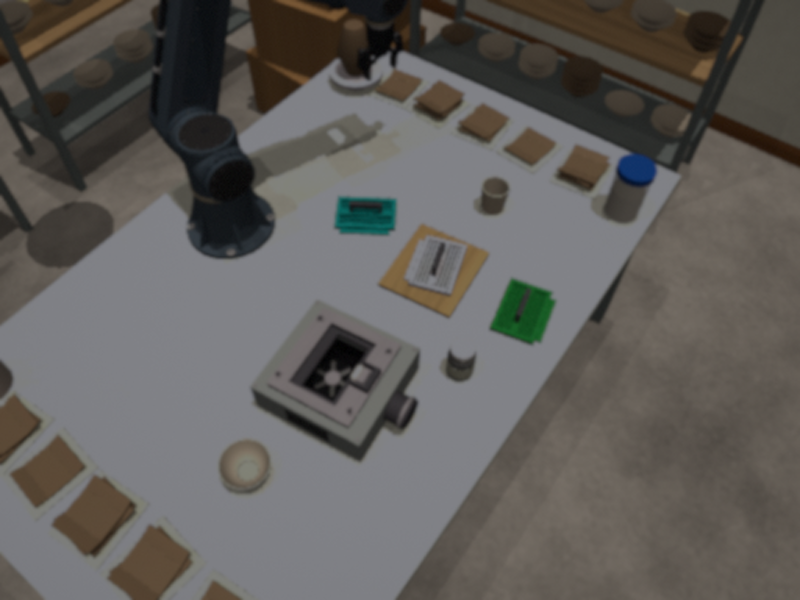

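View pics/side_v.png

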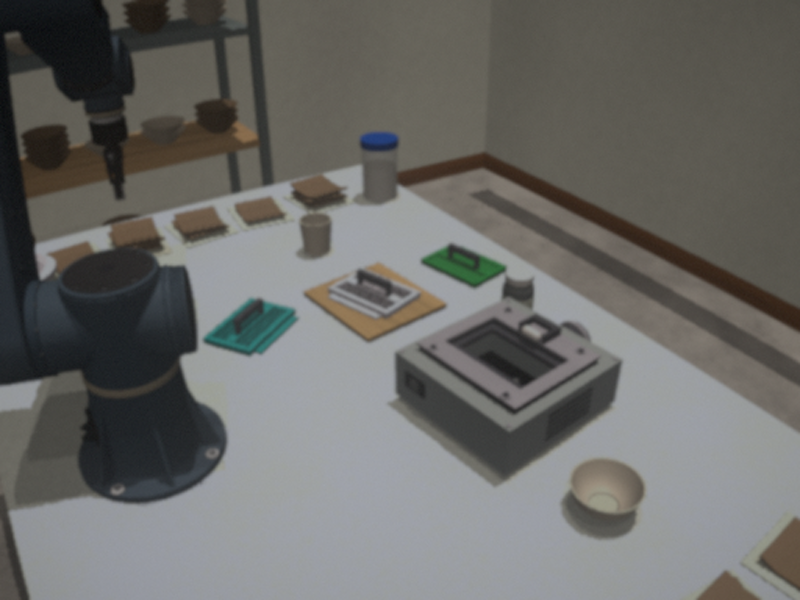

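The scene picture shows three plate-like things: turquoise at (366,213), green at (523,312), and bare aluminium on the wooden board at (436,265). Only the last one fits, because it is bare metal and on the ware board. The extractor is at (337,375), with its roller and bracket at (365,375). I'll confirm the plate in an enlarged crop.

Run:
```python
from h import *
a=cv2.imread('pics/scene0.png')
A=cv2.resize(a[140:205,235:320],None,fx=4.7,fy=4.7,interpolation=cv2.INTER_CUBIC)
B=cv2.resize(a[185:295,155:275],(400,366),interpolation=cv2.INTER_CUBIC)
h=max(A.shape[0],B.shape[0])
o=np.zeros((h,800,3),np.uint8);o[:A.shape[0],:A.shape[1]]=A;o[:B.shape[0],400:]=B
cv2.imwrite('pics/crop1.png',o)
c=load('scene0');s=load('side0')
k=.64
print('handle',onz(c,[[439*k,260*k]],.055),onz(s,[[375*k,280*k]],.052))
# extractor top deck corners (scene)
print('deck',onz(c,np.array([[322,302],[419,352],[361,446],[255,385]])*k,.104).round(3))
print('deck side',onz(s,np.array([[511,300],[620,360],[512,432],[398,352]])*k,.104).round(3))
```

```text
handle [[0.56468361 0.20165691 0.055     ]] [[0.55488056 0.200411   0.052     ]]
deck [[ 0.431 -0.103  0.104]
 [ 0.696 -0.079  0.104]
 [ 0.729 -0.336  0.104]
 [ 0.455 -0.362  0.104]]
deck side [[ 0.688 -0.086  0.104]
 [ 0.719 -0.34   0.104]
 [ 0.449 -0.378  0.104]
 [ 0.417 -0.113  0.104]]
```

View pics/crop1.png

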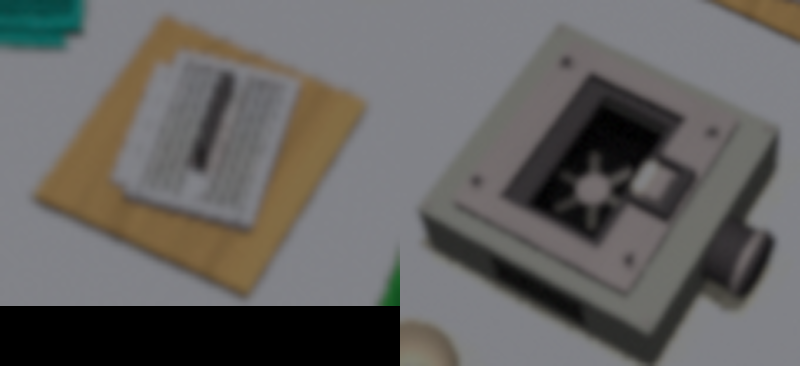

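The crop confirms the aluminium plate on the board, with its tongue on the left towards the robot. The extractor's lip is on the left and its roller on the right. Next I'll get the plate's yaw and move over it.

```bash
cat >> h.py <<'E'
def togo(p,Rw,frac=1.0):
    """row numbers (cm, deg) from measured pose to world pose p,Rw"""
    s=read_state(); R0=R.from_rotvec(s['orientation'])
    d=R0.inv().apply(np.array(p)-s['position'])*100
    w=(R0.inv()*R.from_matrix(Rw)).as_rotvec(degrees=True)
    return np.r_[d,w].round(2)
def toolR(yaw,tilt=0.0):
    """tool down, tool y along heading yaw; tilt raises the +heading side of the held plate"""
    y=np.array([np.cos(yaw),np.sin(yaw),0]); z=np.array([0,0,-1.]); x=np.cross(y,z)
    B=np.c_[x,y,z]
    # right-hand rotation about horizontal axis that raises heading: axis = y x up
    ax=np.cross(y,[0,0,1.])
    return R.from_rotvec(ax*tilt).as_matrix()@B
E
python3 - <<'E'
from h import *
for t,z,win in (('scene0',.052,(250,145,305,190)),('side0',.052,(212,165,272,205))):
    c=load(t); g=cv2.cvtColor(c['pixels'],cv2.COLOR_RGB2GRAY); x0,y0,x1,y1=win
    m=np.zeros_like(g); m[y0:y1,x0:x1]=(g[y0:y1,x0:x1]<62)*255
    cs=sorted(cv2.findContours(m,0,1)[0],key=cv2.contourArea)[::-1][:2]
    for k in cs:
        b=cv2.boxPoints(cv2.minAreaRect(k)); e=sorted([(np.linalg.norm(b[0]-b[1]),0),(np.linalg.norm(b[1]-b[2]),1)])
        if e[0][1]==0: p=(b[0]+b[1])/2;q=(b[2]+b[3])/2
        else: p=(b[1]+b[2])/2;q=(b[3]+b[0])/2
        P=onz(c,[p,q],z); print(t,cv2.contourArea(k),p,q,P.round(3).tolist(),np.linalg.norm(P[0]-P[1]))
print(togo([.56,.20,.24],toolR(0.0)))
E
```

```text
scene0 25.0 [282.74658 156.90948] [276.36652 174.77374] [[0.542, 0.249, 0.052], [0.573, 0.158, 0.052]] 0.09702491094087493
side0 44.0 [229.6289  175.83507] [249.57736 184.70103] [[0.537, 0.239, 0.052], [0.563, 0.152, 0.052]] 0.09082116998813959
[-4.991e+01 -2.264e+01 -8.900e-01 -5.000e-02  3.000e-02  7.672e+01]
```

Request:
step_arm --steps '[-4.5,-2,0,0,0,6,-9,-4,0,0,0,12,-13.5,-6,0,0,0,18,-18,-8,0,0,0,24,-22.5,-10,0,0,0,30]'

```text
clock: 0.65
position: [0.3235, 0.3848, 0.2313]
orientation: [-1.165, -2.918, 0.0]
ft_force: [-0.1, 1.6, -0.2]
width: 0.0852
gripper_force: 0.0
```

```bash
python3 -c "
from h import *
print(togo([.555,.20,.24],toolR(.30)))"
```

```text
[-29.51   2.54  -0.87  -0.    -0.    29.29]
```

Request:
step_arm --steps '[-4.9,0.4,0,0,0,6,-9.8,0.8,0,0,0,12,-14.7,1.2,0,0,0,18,-19.6,1.6,0,0,0,24,-24.4,2.1,-0.9,0,0,29.3]'

```text
clock: 1.15
position: [0.5152, 0.2324, 0.2393]
orientation: [-1.864, -2.527, 0.003]
ft_force: [-0.0, 1.7, 0.4]
width: 0.0853
gripper_force: 0.0
```

```bash
python3 -c "
from h import *
print(togo([.555,.20,.24],toolR(.30)))"
```

```text
[-4.27  2.85 -0.07 -0.13  0.   -0.03]
```

Request:
step_arm --steps '[-4,2.8,0,0,0,0,-4.3,2.8,0,0,0,0,-4.3,2.8,0,0,0,0]'

```text
clock: 1.45
position: [0.5541, 0.2008, 0.2396]
orientation: [-1.861, -2.53, 0.001]
ft_force: [-0.4, 0.5, -0.4]
width: 0.0855
gripper_force: 0.0
```

```bash
python3 -c "
from h import *
c=snap('wrist','w1'); s=read_state(); print(s['position'],c['origin'],c['fx'])
print(proj(c,[[.555,.2,.052],list(s['position'])]))
"
```

```text
[0.55341363 0.20167065 0.23981915] [0.5301462  0.28094578 0.38272173] 337.20797425995164
[[255.95720221 157.13474191]
 [253.35037609 250.25537997]]
```

View pics/w1.png

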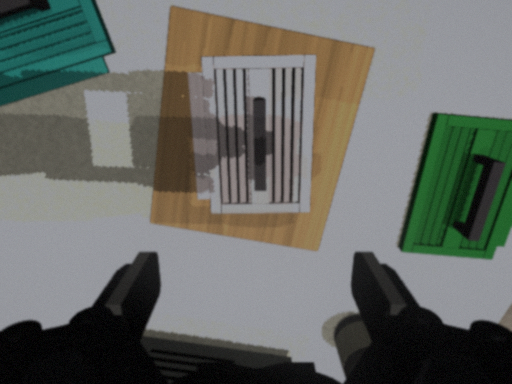

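The wrist view shows the bar from (259,98) to (260,190), dark, with the frame corners at (204,58), (315,55), (310,212) and (211,213). The tongue is on the left, with its edge at about x=193.

Run:
```python
from h import *
c=load('w1')
P=onz(c,[[259,98],[260.5,190]],.058);print(P,P.mean(0),np.linalg.norm(P[0]-P[1]))
d=P[0]-P[1];print('yaw bar',np.arctan2(d[1],d[0])-np.pi/2)
Q=onz(c,[[204,58],[315,55],[310,212],[211,213]],.025);print(Q.round(4))
for a,b,o in((0,1,0),(3,2,0),(3,0,1),(2,1,1)):
    d=Q[b]-Q[a];print(np.linalg.norm(d),np.arctan2(d[1],d[0])-o*np.pi/2)
h=P.mean(0);print(togo([h[0],h[1],.06],toolR(.29)))
```

```text
[[0.54030832 0.25658802 0.058     ]
 [0.56931599 0.16980504 0.058     ]] [0.55481216 0.21319653 0.058     ] 0.09150262474925985
yaw bar 0.32258004331547374
[[0.4777 0.2745 0.025 ]
 [0.5818 0.3099 0.025 ]
 [0.6359 0.1498 0.025 ]
 [0.5272 0.1145 0.025 ]]
0.10992013742014617 0.3272896287424304
0.11429929596080106 0.31454308487788835
0.16754706252766075 0.3003089168955144
0.16894303077933878 0.3264010612760919
[ 1.05  0.5  17.98 -0.07 -0.02  0.78]
```

Request:
step_arm --steps '[0.9,0.5,4,0,0,-0.8,0.95,0.45,8,0,0,-0.8,0.95,0.45,12,0,0,-0.8,0.95,0.45,15,0,0,-0.8,0.95,0.45,17,0,0,-0.8]' --fingers 5

```text
clock: 2.0
position: [0.5532, 0.2131, 0.0681]
orientation: [-1.838, -2.545, 0.003]
ft_force: [0.1, -0.9, 0.2]
width: 0.0501
gripper_force: 0.0
```

```bash
python3 -c "
from h import *
print(togo([.555,.212,.034],toolR(.318)), read_state()['position'])"
```

```text
[-0.16  0.14  3.41 -0.17 -0.01  0.12] [0.55322499 0.21312849 0.06811192]
```

Request:
step_arm --steps '[-0.15,0.1,1.7,0,0,0,-0.15,0.1,3.3,0,0,0,-0.15,0.1,3.4,0,0,0]'

```text
clock: 2.3
position: [0.5551, 0.2115, 0.0346]
orientation: [-1.839, -2.545, 0.004]
ft_force: [-0.4, 0.4, -0.5]
width: 0.0501
gripper_force: 0.0
```

Request:
step_arm --steps '[0,0,0,0,0,0,0,0,0,0,0,0,0,0,0,0,0,0,0,0,0,0,0,0,0,0,0,0,0,0]' --fingers 0 --grip_force 90

```text
clock: 2.8
position: [0.5569, 0.2111, 0.0375]
orientation: [1.842, 2.545, 0.001]
ft_force: [-4.1, -0.6, 7.3]
width: 0.0098
gripper_force: 88.7
```

Request:
step_arm --steps '[0,0,-1,0,0,0,0,0,-3,0,0,0,0,0,-6,0,0,0,0,0,-10,0,0,0,0,0,-14,0,0,0]'

```text
clock: 3.3
position: [0.5563, 0.2107, 0.178]
orientation: [-1.842, -2.545, 0.001]
ft_force: [0.0, 0.3, -5.3]
width: 0.0101
gripper_force: 88.4
```

```bash
python3 -c "
from h import *
c=snap('wrist','w2'); s=read_state(); print(s['position'],s['ft_force'],s['moment'],s['width'])
d=snap('side','s2')
a=cv2.imread('pics/w2.png'); b=cv2.imread('pics/s2.png')
o=np.zeros((384,800,3),np.uint8);o[:,:450]=cv2.resize(a,(450,338))[:384] if 0 else np.vstack([cv2.resize(a,(450,338)),np.zeros((46,450,3),np.uint8)])
o[:350,450:]=cv2.resize(b[40:240,120:320],(350,350))
cv2.imwrite('pics/v2.png',o)
"
```

```text
[0.55913301 0.21162451 0.1852445 ] [4.47784347 1.15905859 2.91004768] [ 0.09506604 -0.40425695  0.01216687] 0.010182208947060593
```

View pics/v2.png

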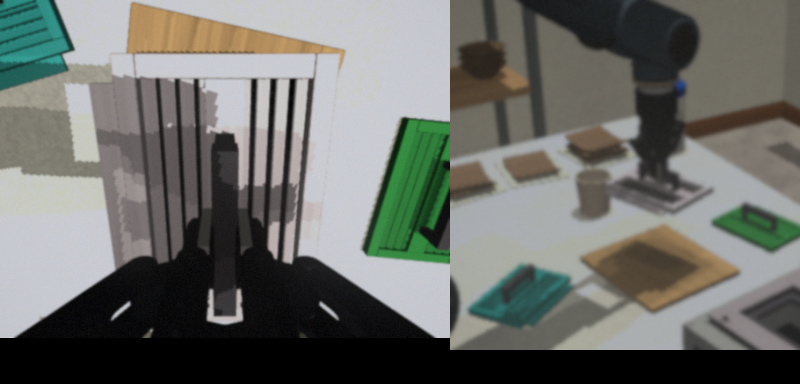

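The plate is held level and centred on the bar; the grip is at about (225,265) in the left panel. The board is empty and the cup is clear. Next I'll measure the plate in the hand and the steel frame from the start pictures.

Run:
```python
from h import *
s=read_state(); print(s['position'],s['orientation'],s['joint_vel'].round(3),s['ft_force'],s['clock'])
c=camera('wrist'); pickle.dump(c,open('pics/w3.pkl','wb')); s=read_state(); print(s['position'],s['clock'])
R0=R.from_rotvec(s['orientation'])
k=512/450
uv=np.array([[111,55],[338,53],[225,135]])*k
for tz in (.008,.0125,.017):
    o,d=rays(c,uv); # plane in tool frame at z=tz (frame top)
    ot=R0.inv().apply(o-s['position']); dt=R0.inv().apply(d)
    P=ot+dt*((tz-ot[2])/dt[:,2])[:,None]; print(tz,P[:2].round(4).tolist(),np.linalg.norm(P[0]-P[1]))
tz=-.0195; P=ot+dt*((tz-ot[2])/dt[:,2])[:,None]; print('bar end top',P[2])
a=load('scene0')['pixels'][185:295,155:275]; b=load('side0')['pixels'][180:310,245:405]
o=np.zeros((500,800,3),np.uint8);o[:367,:400]=cv2.resize(a,(400,367),interpolation=2);o[:325,400:]=cv2.resize(b,(400,325),interpolation=2)
cv2.imwrite('pics/ext.png',np.clip(o[:,:,::-1]*1.6,0,255))
```

```text
[0.55917575 0.21158112 0.18246922] [1.83828157 2.54030397 0.01175691] [-0.     0.071  0.076  0.001 -0.08   0.002] [ 0.33624708  0.12837024 -5.03484945] 3.4
[0.55785355 0.21121377 0.17923704] 3.45
0.008 [[0.0858, -0.0533, 0.008], [0.0867, 0.0573, 0.008]] 0.1106500705708874
0.0125 [[0.0859, -0.0549, 0.0125], [0.0868, 0.059, 0.0125]] 0.11387757397041125
0.017 [[0.0859, -0.0565, 0.017], [0.0869, 0.0606, 0.017]] 0.1171050773699351
bar end top [ 0.05256996  0.00217084 -0.0195    ][ WARN:0@1.500] global loadsave.cpp:1063 imwrite_ Unsupported depth image for selected encoder is fallbacked to CV_8U.
```

View pics/ext.png

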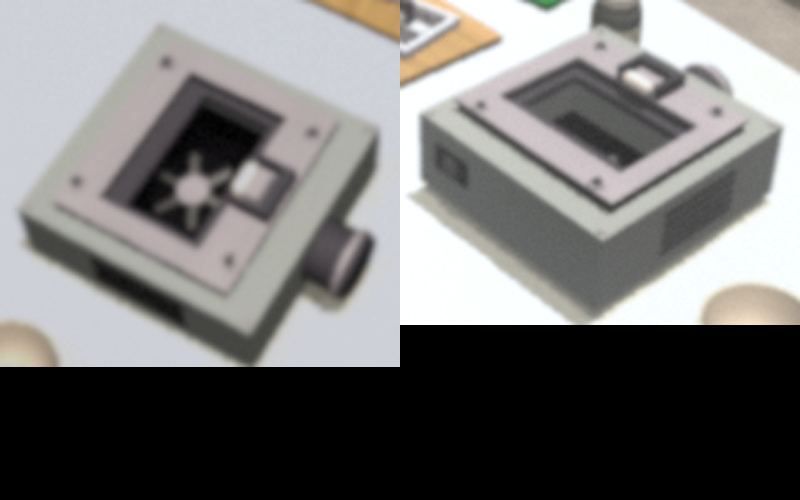

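The extractor's opening and screw corners show clearly in both views. Opening corners in the left (scene) crop: (190,73), (283,120), (195,245), (103,195). In the right (side) crop: (505,95), (578,58), (695,125), (622,172). Next I'll triangulate them.

Run:
```python
from h import *
c=load('scene0');s=load('side0')
# order: +y-x, +y+x, -y+x, -y-x
A=np.array([[190,73],[283,120],[195,245],[103,195],[166,62],[312,132],[229,260],[77,182]])/3.3333+[155,185]
B=(np.array([[505,95],[578,58],[695,125],[622,172],[480,104],[600,46],[716,112],[597,182]])-[400,0])/2.5+[245,180]
o1,d1=rays(c,A);o2,d2=rays(s,B);T=[]
for a,b in zip(d1,d2):
    t=np.linalg.lstsq(np.c_[a,-b],o2-o1,rcond=None)[0]; p=o1+t[0]*a;q=o2+t[1]*b;T.append((p+q)/2);print(T[-1].round(4),np.linalg.norm(p-q).round(4))
T=np.array(T)
for g in (T[:4],T[4:]):
    m=g.mean(0);x=(g[1]+g[2]-g[0]-g[3])/2;y=(g[0]+g[1]-g[2]-g[3])/2
    print('mean',m.round(4),'lens',np.linalg.norm(x[:2]),np.linalg.norm(y[:2]),'yaw',np.arctan2(x[1],x[0]),np.arctan2(-y[0],y[1]))
```

```text
[ 0.4958 -0.146   0.1188] 0.0048
[ 0.6099 -0.1303  0.1159] 0.0009
[ 0.6286 -0.3006  0.1189] 0.0024
[ 0.5171 -0.3134  0.1158] 0.006
[ 0.4641 -0.148   0.1185] 0.0002
[ 0.6446 -0.126   0.1183] 0.0024
[ 0.6657 -0.2933  0.1169] 0.0035
[ 0.4851 -0.3164  0.1175] 0.0015
mean [ 0.5628 -0.2226  0.1173] lens 0.11371634446936607 0.17003397185945857 yaw 0.12530745189075768 0.11776137785459657
mean [ 0.5649 -0.2209  0.1178] lens 0.18198357912949875 0.16917898758565786 yaw 0.12415766106862201 0.12452555647285313
```

The frame top comes out at z≈0.1175 (about +6.5 mm), yaw 0.123, seat at about (0.565, −0.222). Next I'll carry the plate over tilted, and use contact on the ledge to get the height.

```bash
cat >> h.py <<'E'
YAW=.123; S=np.array([.565,-.222]); LEDGE=.1035
ex=np.array([np.cos(YAW),np.sin(YAW),0]); ey=np.array([-ex[1],ex[0],0])
O=np.r_[S,0]-.008*ex
HT=np.array([.001,0,-.0145])            # handle in tool
TT=HT+np.array([0,-.073,.038])          # tongue tip in tool
def target(xF,zF,tilt,yF=0.):
    """TCP pose for tongue tip at frame x, centre height zF above the ledge"""
    Rw=toolR(YAW,tilt); t=O+ex*xF+ey*yF+np.array([0,0,LEDGE+zF]); return t-Rw@TT,Rw
def tongue():
    s=read_state(); R0=R.from_rotvec(s['orientation']); p=s['position']+R0.apply(TT)-O
    y=R0.as_matrix()[:,1]
    return np.array([p@ex,p@ey,p[2]-LEDGE,np.arcsin(y[2])]).round(4), s['ft_force'].round(1), s['moment'].round(2)
E
python3 -c "
from h import *
p,Rw=target(-.043,.06,.33); print(p); print(togo(p,Rw)); print(tongue())
s=read_state()
print(togo([p[0],p[1],.26],toolR(YAW)))
"
```

```text
[ 0.57548985 -0.22171081  0.20938714]
[-41.68 -11.84  -3.07 -18.55  -1.86  11.06]
(array([-0.0176,  0.4177,  0.0519,  0.0052]), array([-0.9,  0.5, -6.1]), array([0.  , 0.  , 0.01]))
[-4.168e+01 -1.181e+01 -8.130e+00  3.000e-01 -2.000e-02  1.117e+01]
```

Request:
step_arm --steps '[-1,-0.3,-3,0,0,1,-5,-1.4,-5.5,0,0,4,-9.5,-2.7,-7.5,0,0,7,-14,-4,-8,0,0,9,-18.5,-5.2,-8,0,0,11]'

```text
clock: 3.95
position: [0.5647, 0.0172, 0.256]
orientation: [-2.078, -2.355, 0.001]
ft_force: [0.3, 0.0, -5.5]
width: 0.0101
gripper_force: 89.0
```

```bash
python3 -c "
from h import *
p,Rw=target(-.043,.06,.33); print(togo(p,Rw)); print(tongue())
print(togo([p[0],p[1],.26],toolR(YAW)))
"
```

```text
[-2.384e+01 -1.900e+00  4.660e+00 -1.894e+01 -2.000e-02  1.000e-01]
(array([-0.036 ,  0.2383,  0.1291, -0.0006]), array([ 0.3,  0. , -5.5]), array([-0.06, -0.09,  0.04]))
[-23.84  -1.9   -0.4   -0.03  -0.     0.1 ]
```

Request:
step_arm --steps '[-4.5,-0.4,0,-4,0,0,-9.2,-0.7,0,-8,0,0,-14,-1.1,0,-12,0,0,-19,-1.5,0,-16,0,0,-22.5,-1.9,0,-19,0,0]'

```text
clock: 4.45
position: [0.5734, -0.2093, 0.2546]
orientation: [1.919, 2.174, 0.364]
ft_force: [0.8, 0.3, -4.8]
width: 0.0102
gripper_force: 89.0
```

Request:
step_arm --steps '[0,0,0,0,0,0,0,0,0,0,0,0]'

```text
clock: 4.65
position: [0.5735, -0.207, 0.2545]
orientation: [1.922, 2.176, 0.363]
ft_force: [-1.4, 0.7, -5.2]
width: 0.0098
gripper_force: 89.0
```

```bash
python3 -c "
from h import *
p,Rw=target(-.043,.06,.33); print(togo(p,Rw)); print(tongue())
a=snap('wrist','w4')['pixels'];b=snap('scene','c4')['pixels'];d=snap('side','s4')['pixels']; print(tongue())
o=np.zeros((384,800,3),np.uint8);o[:300,:400]=cv2.resize(a,(400,300));o[:384,400:]=cv2.resize(d[150:310,245:412],(400,384))
cv2.imwrite('pics/v4.png',np.clip(o[:,:,::-1].astype(float)*1.4,0,255).astype(np.uint8))
"
```

```text
[-1.49 -1.44  4.28 -0.09 -0.13  0.03]
(array([-0.0432,  0.0149,  0.1053,  0.3284]), array([-1.4,  0.7, -5.2]), array([-0.  ,  0.51,  0.01]))
(array([-0.0419,  0.016 ,  0.1062,  0.3302]), array([ 0.5, -0.1, -4.9]), array([-0.05,  0.43,  0.03]))
```

View pics/v4.png

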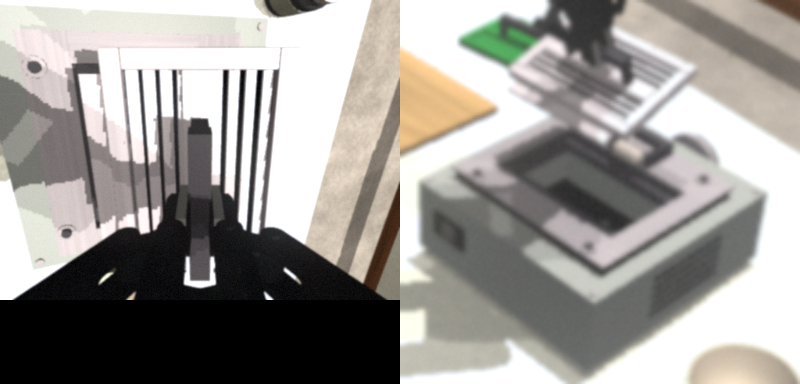

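The wrist view (scaled) shows the two lip-side screws at (35,67) and (67,232), and the lip edge running from (77,65) to (98,228). I'll check these against the triangulation.

Run:
```python
from h import *
c=load('w4')
P=onz(c,np.array([[35,67],[67,232],[77,65],[98,228],[259,26]])*1.28,.1175)
for p in P: q=p-O; print(p.round(4),'F',(q@ex).round(4),(q@ey).round(4))
for t in ([.4641,-.148,0],[.4851,-.3164,0],[.6446,-.126,0],[.6657,-.2933,0]):
    q=np.array(t)-O; print('tri F',(q@ex).round(4),(q@ey).round(4))
```

```text
[ 0.4618 -0.148   0.1175] F -0.0853 0.0861
[ 0.4828 -0.3177  0.1175] F -0.0853 -0.0849
[ 0.4949 -0.1425  0.1175] F -0.0518 0.0875
[ 0.5139 -0.3162  0.1175] F -0.0543 -0.0873
[ 0.6736 -0.0821  0.1175] F 0.1329 0.1255
tri F -0.0831 0.0858
tri F -0.0829 -0.0839
tri F 0.0988 0.0855
tri F 0.0992 -0.0831
```

```bash
python3 -c "
from h import *
for z in (.05,.015,.004): print(togo(*target(-.042,z,.33)))"
```

```text
[-1.63 -1.84  5.31  0.01 -0.13  0.22]
[-1.63 -2.98  8.62  0.01 -0.13  0.22]
[-1.64 -3.33  9.66  0.01 -0.13  0.22]
```

Request:
step_arm --steps '[-1,-0.9,2.5,0,0,0,-1.6,-1.8,5.3,0,0,0,-1.6,-2.4,7,0,0,0,-1.6,-2.9,8.3,0,0,0,-1.6,-2.95,8.5,0,0,0]'

```text
clock: 5.3
position: [0.576, -0.2213, 0.1646]
orientation: [1.918, 2.179, 0.364]
ft_force: [-0.0, 0.8, -4.9]
width: 0.0099
gripper_force: 89.0
```

Request:
step_arm --steps '[0,0,0,0,0,0]'

```text
clock: 5.4
position: [0.5769, -0.2221, 0.1666]
orientation: [1.917, 2.177, 0.364]
ft_force: [-0.9, -0.5, -4.9]
width: 0.0101
gripper_force: 89.0
```

```bash
python3 -c "
from h import *
print(tongue())
for z in (.015,.004): print(togo(*target(-.042,z,.33)))"
```

```text
(array([-0.0416, -0.0008,  0.0171,  0.3318]), array([-0.9, -0.5, -4.9]), array([-0.07,  0.44, -0.02]))
[ 0.05 -0.1   0.2   0.1  -0.07  0.21]
[ 0.05 -0.46  1.24  0.1  -0.07  0.21]
```

Request:
step_arm --steps '[0,-0.1,0.3,0,0,0,0,-0.2,0.6,0,0,0,0,-0.3,0.9,0,0,0,0,-0.35,1.1,0,0,0,0,-0.35,1.1,0,0,0]'

```text
clock: 5.9
position: [0.5766, -0.2225, 0.1545]
orientation: [1.918, 2.176, 0.364]
ft_force: [-0.5, -0.4, -4.4]
width: 0.0097
gripper_force: 89.0
```

```bash
python3 -c "
from h import *
print(tongue())"
```

```text
(array([-0.0419, -0.0011,  0.005 ,  0.3313]), array([-0.5, -0.4, -4.4]), array([-0.12,  0.39,  0.03]))
```

Continue down in small steps.

Request:
step_arm --steps '[0,-0.06,0.2,0,0,0,0,-0.1,0.3,0,0,0,0,-0.1,0.3,0,0,0]'

```text
clock: 6.2
position: [0.577, -0.2226, 0.1517]
orientation: [1.917, 2.175, 0.364]
ft_force: [0.1, -0.2, -4.2]
width: 0.01
gripper_force: 89.2
```

Request:
step_arm --steps '[0,-0.06,0.2,0,0,0,0,-0.1,0.3,0,0,0,0,-0.1,0.3,0,0,0]'

```text
clock: 6.5
position: [0.5782, -0.2226, 0.1502]
orientation: [1.915, 2.173, 0.366]
ft_force: [3.2, 4.3, 7.8]
width: 0.01
gripper_force: 90.6
```

```bash
python3 -c "
from h import *
print(tongue())"
```

```text
(array([-0.0401, -0.0015,  0.0005,  0.3351]), array([3.2, 4.3, 7.8]), array([ 0.64, -0.05,  0.12]))
```

```bash
cat >> h.py <<'E'
def rows(cmd,wps):
    p0,R0=target(*cmd)
    for w in wps:
        p,Rw=target(*w); print(w,(R0.T@(p-p0)*100).round(2),R.from_matrix(R0.T@Rw).as_rotvec(degrees=True).round(1))
E
python3 -c "
from h import *
rows((-.0419,-.001,.3313,-.001),[(-.042,.003,.33,0),(-.047,.003,.31,0),(-.052,.003,.29,0),(-.056,.003,.27,0),(-.058,.003,.27,0)])"
```

```text
(-0.042, 0.003, 0.33, 0) [ 0.1   0.12 -0.37] [ 0.1  0.  -0. ]
(-0.047, 0.003, 0.31, 0) [ 0.1  -0.3  -0.39] [1.2 0.  0. ]
(-0.052, 0.003, 0.29, 0) [ 0.1  -0.73 -0.4 ] [ 2.4  0.  -0. ]
(-0.056, 0.003, 0.27, 0) [ 0.1  -1.07 -0.39] [3.5 0.  0. ]
(-0.058, 0.003, 0.27, 0) [ 0.1  -1.26 -0.45] [3.5 0.  0. ]
```

Request:
step_arm --steps '[0.1,0.1,-0.35,0,0,0,0.1,-0.3,-0.4,1.2,0,0,0.1,-0.7,-0.4,2.4,0,0,0.1,-1.05,-0.4,3.5,0,0,0.1,-1.25,-0.45,3.5,0,0]'

```text
clock: 7.0
position: [0.5632, -0.2231, 0.1482]
orientation: [1.95, 2.213, 0.3]
ft_force: [-0.5, -1.2, -4.3]
width: 0.0102
gripper_force: 89.0
```

Request:
step_arm --steps '[0,0,0,0,0,0]'

```text
clock: 7.1
position: [0.5632, -0.2231, 0.1483]
orientation: [1.95, 2.212, 0.301]
ft_force: [-0.5, 0.4, -5.4]
width: 0.0102
gripper_force: 89.0
```

```bash
python3 -c "
from h import *
print(tongue())
rows((-.058,.003,.27),[(-.062,.003,.27,0),(-.066,.003,.27,0),(-.068,.003,.27,0)])"
```

```text
(array([-5.800e-02, -1.000e-04,  2.700e-03,  2.701e-01]), array([-0.5,  0.4, -5.4]), array([-0.1 ,  0.32,  0.03]))
(-0.062, 0.003, 0.27, 0) [-0.   -0.39 -0.11] [0. 0. 0.]
(-0.066, 0.003, 0.27, 0) [-0.   -0.77 -0.21] [0. 0. 0.]
(-0.068, 0.003, 0.27, 0) [-0.   -0.96 -0.27] [0. 0. 0.]
```

Free, and 4 mm under the lip. Next I'll push to the stop.

Request:
step_arm --steps '[0,-0.3,-0.08,0,0,0,0,-0.6,-0.17,0,0,0,0,-0.8,-0.22,0,0,0,0,-0.95,-0.25,0,0,0]'

```text
clock: 7.5
position: [0.5535, -0.2245, 0.1485]
orientation: [1.949, 2.211, 0.301]
ft_force: [-0.5, 0.8, -4.9]
width: 0.0099
gripper_force: 89.1
```

```bash
python3 -c "
from h import *
print(tongue())"
```

```text
(array([-6.780e-02, -2.000e-04,  2.900e-03,  2.705e-01]), array([-0.5,  0.8, -4.9]), array([-0.09,  0.39,  0.02]))
```

Request:
step_arm --steps '[0,-0.1,-0.03,0,0,0,0,-0.2,-0.06,0,0,0,0,-0.3,-0.08,0,0,0,0,-0.3,-0.08,0,0,0]'

```text
clock: 7.9
position: [0.5519, -0.225, 0.1495]
orientation: [1.947, 2.208, 0.303]
ft_force: [6.3, 1.4, -3.7]
width: 0.0101
gripper_force: 89.0
```

```bash
python3 -c "
from h import *
print(tongue())
b=snap('side','s5')['pixels'];a=snap('scene','c5')['pixels']
o=np.zeros((400,800,3),np.uint8);o[:367,:400]=cv2.resize(a[185:295,155:275],(400,367));o[:384,400:]=cv2.resize(b[150:310,245:412],(400,384))
cv2.imwrite('pics/v5.png',np.clip(o[:,:,::-1].astype(float)*1.4,0,255).astype(np.uint8))"
```

```text
(array([-0.0693, -0.0006,  0.0036,  0.2737]), array([ 6.3,  1.4, -3.7]), array([ 0.31, -1.  , -0.06]))
```

View pics/v5.png

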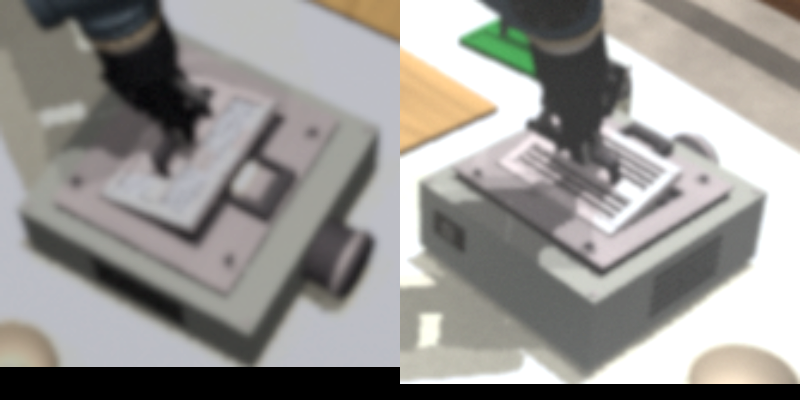

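The tongue is hidden under the lip, the plate is tilted, and the stop is felt (fx ≈ +6 N). Next I'll lower the plain edge about the tongue.

```bash
python3 -c "
from h import *
rows((-.0707,.003,.27),[(-.069,.002,.23,0),(-.0685,.002,.20,0),(-.0685,.002,.17,0),(-.0685,.002,.13,0),(-.0685,.001,.08,0),(-.0685,.001,.03),(-.0685,.0,-.02),(-.0685,-.004,-.03)])"
```

```text
(-0.069, 0.002, 0.23, 0) [-0.    0.23  0.44] [ 2.3  0.  -0. ]
(-0.0685, 0.002, 0.2, 0) [-0.    0.33  0.67] [4. 0. 0.]
(-0.0685, 0.002, 0.17, 0) [0.   0.38 0.9 ] [ 5.7  0.  -0. ]
(-0.0685, 0.002, 0.13, 0) [-0.    0.44  1.2 ] [ 8. -0. -0.]
(-0.0685, 0.001, 0.08, 0) [-0.    0.47  1.67] [10.9 -0.  -0. ]
(-0.0685, 0.001, 0.03) [0.   0.51 2.05] [13.8  0.   0. ]
(-0.0685, 0.0, -0.02) [0.   0.5  2.53] [16.6 -0.   0. ]
(-0.0685, -0.004, -0.03) [-0.    0.39  3.  ] [17.2  0.   0. ]
```

Request:
step_arm --steps '[0,0.23,0.44,2.3,0,0,0,0.33,0.67,4,0,0,0,0.38,0.9,5.7,0,0,0,0.41,1.05,6.9,0,0]'

```text
clock: 8.4
position: [0.5573, -0.2243, 0.1398]
orientation: [2.009, 2.279, 0.169]
ft_force: [-2.7, -1.5, -1.9]
width: 0.0099
gripper_force: 89.6
```

```bash
python3 -c "
from h import *
print(tongue())
rows((-.0685,.002,.15),[(-.0685,.002,.11,0),(-.0685,.001,.08,0),(-.0685,.001,.04),(-.0685,.0,-.0),(-.0685,-.003,-.03),(-.0685,-.008,-.04)])"
```

```text
(array([-0.0687, -0.0005,  0.0023,  0.1487]), array([-2.7, -1.5, -1.9]), array([-0.26,  0.51, -0.1 ]))
(-0.0685, 0.002, 0.11, 0) [0.   0.09 0.29] [ 2.3  0.  -0. ]
(-0.0685, 0.001, 0.08, 0) [-0.    0.13  0.62] [ 4. -0. -0.]
(-0.0685, 0.001, 0.04) [-0.    0.2   0.91] [ 6.3 -0.  -0. ]
(-0.0685, 0.0, -0.0) [-0.    0.24  1.32] [ 8.6 -0.  -0. ]
(-0.0685, -0.003, -0.03) [-0.    0.23  1.84] [10.3 -0.  -0. ]
(-0.0685, -0.008, -0.04) [-0.    0.16  2.41] [10.9 -0.  -0. ]
```

Request:
step_arm --steps '[0,0.09,0.3,2.3,0,0,0,0.13,0.6,4,0,0,0,0.2,0.9,6.3,0,0,0,0.24,1.3,8.6,0,0]'

```text
clock: 8.8
position: [0.5614, -0.2239, 0.1294]
orientation: [-2.076, -2.356, 0.004]
ft_force: [-33.6, 6.6, 61.3]
width: 0.01
gripper_force: 98.7
```

```bash
python3 -c "
from h import *
print(tongue())"
```

```text
(array([-0.0689, -0.0007,  0.0026, -0.0029]), array([-33.6,   6.6,  61.3]), array([ 1.08,  5.15, -0.06]))
```

Request:
step_arm --steps '[0,-0.1,-0.1,0,0,0,0,-0.1,-0.2,0,0,0]'

```text
clock: 9.0
position: [0.5614, -0.2239, 0.1297]
orientation: [2.076, 2.356, 0.001]
ft_force: [2.0, -2.2, -3.5]
width: 0.0098
gripper_force: 89.5
```

```bash
python3 -c "
from h import *
print(tongue())
b=snap('side','s6')['pixels'];a=snap('scene','c6')['pixels']
o=np.zeros((400,800,3),np.uint8);o[:400,:400]=cv2.resize(a[185:275,175:265],(400,400),interpolation=2);o[:384,400:]=cv2.resize(b[180:280,280:384],(400,384),interpolation=2)
cv2.imwrite('pics/v6.png',np.clip(o[:,:,::-1].astype(float)*1.4,0,255).astype(np.uint8))"
```

```text
(array([-0.0688, -0.0007,  0.0026,  0.0014]), array([ 2. , -2.2, -3.5]), array([-0.25, -0.31, -0.05]))
```

View pics/v6.png

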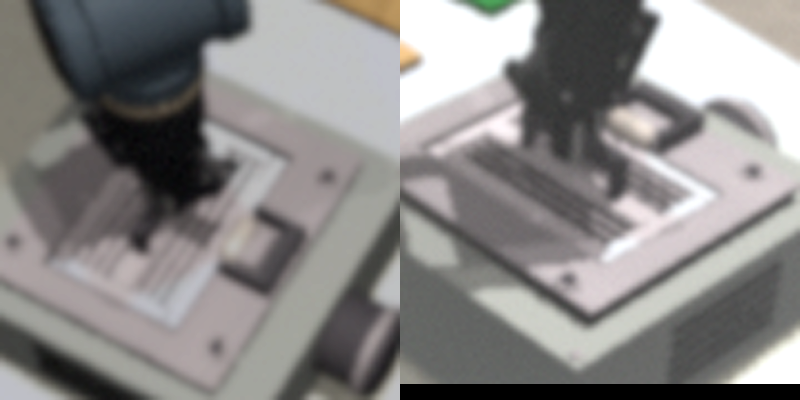

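The plate looks flush in the recess with the roller over its edge. Release, back off and check.

Request:
step_arm --steps '[0,0,0,0,0,0,0,0,0,0,0,0,0,0,0,0,0,0,0,0,0,0,0,0]' --fingers 4

```text
clock: 9.5
position: [0.5606, -0.2235, 0.1288]
orientation: [-2.077, -2.357, 0.0]
ft_force: [-0.3, 0.1, -0.6]
width: 0.0401
gripper_force: 0.0
```

Request:
step_arm --steps '[0,0,-2,0,0,0,0,0,-5,0,0,0,0,0,-9,0,0,0,2,-3,-13,0,0,0,2,-6,-17,0,0,0]'

```text
clock: 10.0
position: [0.4999, -0.2097, 0.2969]
orientation: [-2.075, -2.357, -0.0]
ft_force: [-0.0, -1.1, 0.6]
width: 0.0402
gripper_force: 0.0
```

```bash
python3 -c "
from h import *
s=read_state();print(s['position'],s['ft_force'],s['width'])
b=snap('side','s7')['pixels'];a=snap('wrist','w7')['pixels']
o=np.zeros((400,800,3),np.uint8);o[:300,:400]=cv2.resize(a,(400,300),interpolation=2);o[:384,400:]=cv2.resize(b[180:280,280:384],(400,384),interpolation=2)
cv2.imwrite('pics/v7.png',np.clip(o[:,:,::-1].astype(float)*1.3,0,255).astype(np.uint8))"
```

```text
[ 0.499867   -0.20967329  0.29689187] [-0.02615994 -1.11756388  0.6460621 ] 0.04020591729873157
```

View pics/v7.png

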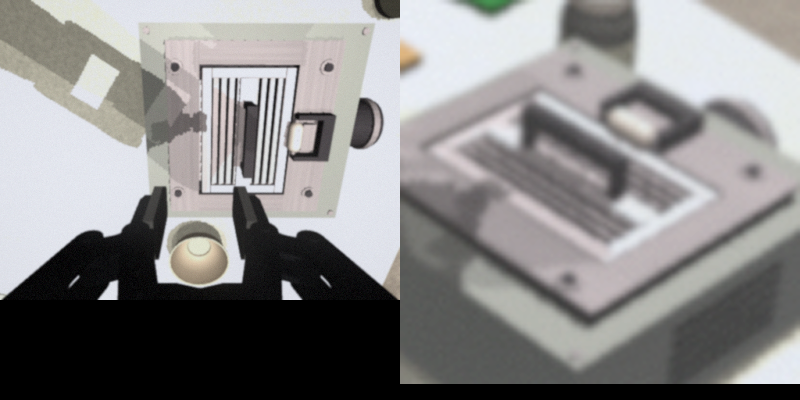

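The plate lies flush in the recess, handle up at (250,140), with the white roller over its plain edge at (295,138). The handle height measured level in the grip (0.144) matches ledge + 40 mm. The robot is clear, so I'm handing in.

```bash
python3 -c "
from cell import sign_off; print(sign_off())"
```

```text
the job is handed in; nothing more can be done
None
```

The filter plate is back in the extractor: tongue under the lip, roller catch over the plain edge, lying flush with the handle up. The gripper is clear, the jar, cup and bowl were not touched, and the job was handed in at about 10 s on the robot's clock; no verdict came back.

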